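# Inspect a polished roller under the ring lamp on a see-saw chute

## Task

Take the see-saw chute by its cross handle and tilt it so that the freshly polished steel roller rolls along the rails and comes to rest under the ring lamp, wholly inside the ring as seen from above; keep it still there for at least four seconds. Then let it roll on gently to the stop at the other end, beyond the hinge, set that end of the chute down gently on its rest and let go, so that the roller stays there. Never touch the roller itself, never let it run fast or slam the chute, and leave everything else on the bench where it is.

Things in the scene. Friction and masses are not known exactly. Their poses are not given: they have to be found in the camera images.
- stand: Grey fixed inspection stand, base plate 110 x 460 x 12 mm. Origin on the bench surface on the centre line of the rails, z up; +y runs along the rails from the handle end to the other (far) end, x is parallel to the hinge. It carries the see-saw chute: rails from y = -0.16 to +0.16 m, hinge at y = +0.06 m, handle at y = -0.24 m.
- hinge (a point): Hinge axis of the chute (parallel to the stand's x axis), at y = +0.06 m, z = 0.110 m in the stand's frame. The rail centres pass through it.
- chute (a joint): Chute angle, rad: 0 = handle end down on its rest (rails slope 0.10 down to the handle), 0.10 = rails level, 0.20 = far end down on its rest (0.10 down to the far end); grows as the handle is lifted. Chute 0.9 kg with counterweight, balanced at the hinge: let go, it tips to the side where the roller is. Damping 0.15 N m s/rad; faster than 1.2 rad/s either way is a slam.
- handle (a point): Middle of the chute's cross handle: steel bar 14 mm in diameter, parallel to the stand's x axis, between two thin arms 82 mm apart, 92 mm above the bench at the start, free below, its centre 68 mm from the rubber stop. 300 mm from the hinge along the rails, 12 mm above the line of rail centres; turns with the chute. Holding the chute level takes under 4 N.
- roller: Polished steel spool: two flanges of 56 mm diameter on a 24 mm shaft, 58 mm long, axis across the rails, captive in the chute. Origin at its centre, 17 mm above the rail centres. Starts 192 mm before the hinge; travel 264 mm. About 0.43 kg; gains 3.4 m/s2 (2.8 to 3.9) per rad of slope, to the far end when the chute angle is above 0.10; drag only 0.0025 rad of slope.
- ring (a point): Centre of the ring lamp: black ring, 110 mm clear inside, level, 215 mm above the bench over the rails, on a post on the +x side of the stand. Fixed, but its place along the rails differs, always before the hinge. The roller passes below it and counts as inside when its centre is within 15 mm of this point horizontally and it moves slower than 0.04 m/s. Anywhere it must stay below 0.4 m/s.
- far_end (a point): Where the centre of the roller lies when it rests against the far stop: on the chute, 72 mm beyond the hinge, 17 mm above the rail centres. Turns with the chute.
- bar_a: Bystander: blue bar of polishing compound, 100 x 45 x 40 mm. Origin under its middle.
- bar_b: Bystander: black bar of polishing compound, 90 x 50 x 35 mm. Origin under its middle.
- mop: Bystander: grey polishing mop, disc 110 mm in diameter, 22 mm thick, lying flat. Origin under its middle.
- jar: Bystander: amber jar, 70 mm in diameter, 85 mm high. Origin under its middle.
- brush: Bystander: hand brush about 200 mm long lying on the bench.
- cup: Bystander: open aluminium cup, 72 mm in diameter, 80 mm high. Origin under its middle.
- collar: Bystander: short brass cylinder, 48 mm in diameter, 20 mm high. Origin under its middle.
There are look-alikes about, which are no part of the job. What is shaped like the part that bears ring but red is not meant.

How it is judged:
By the outcome, as a careful person would: the job done as asked, in the order asked, and still so for the second after the job is handed in, with the robot touching nothing.
It also fails if it takes over 61 s, if anything falls off the work surface, if the arm or the gripper's body presses on something with over 40 N, if the wrist force passes 120 N, or if a joint passes its speed limit or range.

## Robot

A 6-joint arm with a two-finger parallel gripper is mounted at the origin on the work surface. World frame = base frame: x ahead of the robot, y to its left, z up, the work surface at z = 0. Lengths are in m, angles in rad, forces in N, time in s.
With the tool pointing down it reaches from about 0.275 to 0.85 m from the base axis. Payload 5.2 kg.
Tool frame: the origin (TCP) lies at the very end of the fingers, on their centre line; the grasp point (between the pads) lies 19 mm behind it; z points along the fingers, y is the line along which they close (so a half turn about z gives the same grasp; the last joint's range is limited). The gripper opens to 85 mm and grips with 20 to 120 N. Pads are 22 mm wide; open, the fingers measure 114 mm over their backs; the gripper's body (76 mm by 85 mm) begins 54 mm behind the grasp point. The pads swing forward as they close: fully open they stand 13 mm farther back than shut.
Start: joints at [-1.491, 0.259, 1.535, -0, 1.348, -0.203], TCP at [0.153, -0.528, 0.231] pointing down, gripper open.
Joint ranges: [-3.14, 3.14], [-0.91, 2.08], [0.19, 2.58], [-1.22, 4.36], [0.22, 2.71], [-3.12, 3.12]. Speed limits (rad/s): [2.57, 2.57, 3.14, 3.14, 3.14, 3.14].

## Interface

Orientations are given as a 3x3 rotation matrix whose columns are the frame's x, y, z axes.
In Python, from rig import r gives the robot as it stands.
- The arm moves only by the tool step_arm, never from a script. Its argument "targets" is a list of rows, each a list of 2 entries, a list of its own where there are three numbers: the shift along the tool's x, y, z in m, then the turn about the tool's z in degrees. A call has 1 to 10 rows; each row is the pose to reach, as a shift and turn from the pose commanded when the call began, along the tool's axes at that moment; what a row does not reach only later rows make up. A row lasts 1/12 s, in which the tool goes at most 41.7 mm and 7.16 degrees, less where a joint would pass 70% of its speed; a pose out of reach is approached as far as the arm can. A call with a gripper value outside its range is refused whole. "claw" is the opening, from -1 (shut) to 1 (fully open), set as the call begins (left out, the last holds). The fingers move at their own pace and stop on an object; the grip force is fixed at half the most. Time passes only in rows, so rows that repeat a pose let the fingers close. It gives the time, the measured TCP pose, the force, the opening and the grip force at its end, in the units of the state.
- r.read_state(): the state, without advancing time (a new reading comes with each control period).
- r.grab_frame(name): name is "side" or "top" or "wrist"; returns a dict with "color" (400x640x3 uint8, red, green, blue), "mtx" (3x3 intrinsics, pixels), "xyz" and "orientation" of the camera in the world; the wrist camera has in their place "hand_eye" (4x4, takes a point from camera to tool coordinates, whose origin is the TCP and whose axes are the flange's). Camera axes: x right, y down, z forward; pixel columns grow to the right and rows downward; lengths in m; the calibration is good to about 2 mm. A picture is of the moment at which its call begins: read the wrist's pose just before it. There is no depth.
- r.hand_in(): hands the job in; it is judged then, once.
The state is a dict: "time": time; "qpos": joint angles; "qd": joint speeds; "tau": joint torques, N m; "position": TCP position; "orientation": TCP orientation; "wrist_force": force on the tool from outside, world axes, zero at the start; "moment": the same for the moment, N m; "finger_gap": opening from 0.0 (shut) to 1.0 (fully open); "gripper_force": force on a finger pad.
Only numpy, scipy, OpenCV 4.12 (cv2) and the standard library are available. Lean on these libraries where they do the work, as an engineer would, in place of code of your own. Each camera call takes 0.05 s, during which the arm holds its last target. There are 200 camera calls.

## Working session

There is one attempt and no reset: what is moved stays moved. The work goes in short steps, Python scripts to look and compute and a tool call to move; the robot and the scene stay as the last step left them, time stands still between calls to the robot, and variables do not carry over. Pictures are saved under pics/ and viewed, at most 10 in all, crops included, and the job is handed in when it is done.

Besides the shell and the picture viewer there is one more tool, called after "Request:" in YAML: its name, and indented under it one key for each argument. step_arm: Moves the arm, as the interface text tells. Its arguments: {"type":"object","properties":{"targets":{"type":"array","items":{"type":"array"}},"claw":{"type":"number"}},"required":["targets"]}

```bash
mkdir -p pics; cat > h.py <<'E'
import numpy as np, cv2
from rig import r
def snap(name,fn=None):
    s=r.read_state(); f=r.grab_frame(name)
    K=np.array(f["mtx"])
    if name=="wrist":
        H=np.array(f["hand_eye"]); R0=np.array(s["orientation"]); 
        R=R0@H[:3,:3]; p=np.array(s["position"])+R0@H[:3,3]
    else: R=np.array(f["orientation"]); p=np.array(f["xyz"])
    if fn: cv2.imwrite(fn,f["color"][:,:,::-1])
    return f["color"],K,R,p
def ray(K,R,u,v):
    d=R@np.linalg.inv(K)@np.array([u,v,1.]); return d/np.linalg.norm(d)
def onz(K,R,p,u,v,z):
    d=ray(K,R,u,v); return p+d*(z-p[2])/d[2]
def proj(K,R,p,X):
    c=R.T@(np.asarray(X)-p); q=K@c; return q[:2]/q[2]
def tri(a,b):
    A=np.zeros((3,3));B=np.zeros(3)
    for p,d in (a,b):
        M=np.eye(3)-np.outer(d,d);A+=M;B+=M@p
    return np.linalg.solve(A,B)
E
python3 - <<'E'
from h import *
np.set_printoptions(precision=3,suppress=True)
for n in("side","top","wrist"):
    c,K,R,p=snap(n,f"pics/{n}0.png"); print(n,K,R,p)
print(r.read_state())
E
```

```text
side [[418.232   0.    330.113]
 [  0.    418.232 207.369]
 [  0.      0.      1.   ]] [[-0.861 -0.33   0.388]
 [-0.509  0.553 -0.659]
 [ 0.003 -0.765 -0.644]] [-0.003  0.859  1.007]
top [[478.123   0.    310.77 ]
 [  0.    478.123 208.881]
 [  0.      0.      1.   ]] [[ 0.027 -0.99   0.136]
 [-1.    -0.027 -0.005]
 [ 0.009 -0.136 -0.991]] [ 0.279 -0.042  1.914]
wrist [[353.717   0.    316.952]
 [  0.    353.717 197.501]
 [  0.      0.      1.   ]] [[ 0.28  -0.927 -0.249]
 [-0.96  -0.27  -0.072]
 [-0.001  0.259 -0.966]] [ 0.217 -0.509  0.374]
{'time': 0.15, 'qpos': array([-1.491,  0.259,  1.536, -0.   ,  1.348, -0.203]), 'qd': array([-0.001, -0.001, -0.002,  0.   , -0.001, -0.   ]), 'tau': array([  0.001, -44.639, -29.082,  -0.   ,   0.008,  -0.   ]), 'position': array([ 0.153, -0.528,  0.231]), 'orientation': array([[ 0.96 ,  0.279, -0.   ],
       [ 0.279, -0.96 ,  0.001],
       [ 0.   , -0.001, -1.   ]]), 'wrist_force': array([-0.529,  0.058, -1.007]), 'moment': array([0.056, 0.053, 0.009]), 'gripper_force': 0.0, 'finger_gap': 0.9997325915510799}
```

View pics/top0.png

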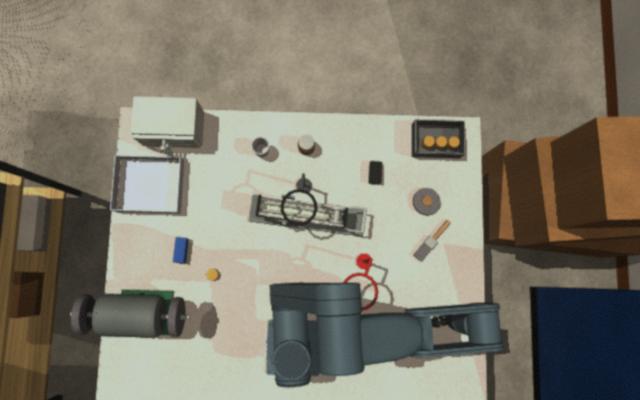

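View pics/side0.png

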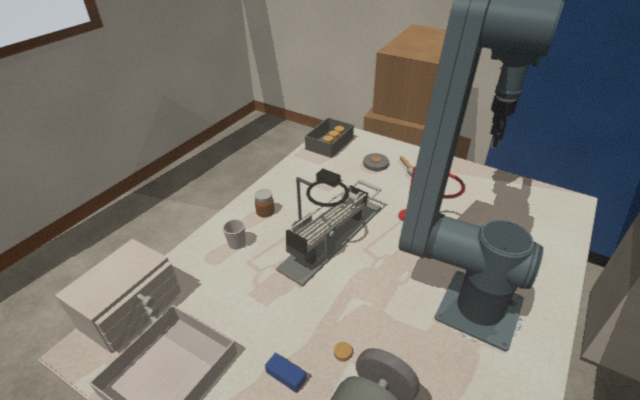

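Top: chute runs from about (252,207) to (367,222), handle end at right (world −y); black ring at about (298,208) with its post at (303,183); red look-alike at (362,290). Side: chute from (285,240) to (380,188), ring at about (327,193). Zooming in on both.

```bash
python3 - <<'E'
import cv2,numpy as np
a=cv2.imread("pics/top0.png")[165:255,235:395]; b=cv2.imread("pics/side0.png")[160:290,265:405]
a=cv2.resize(a,None,fx=5,fy=5,interpolation=cv2.INTER_CUBIC); b=cv2.resize(b,None,fx=4.5,fy=4.5,interpolation=cv2.INTER_CUBIC)
cv2.imwrite("pics/topz.png",a); cv2.imwrite("pics/sidez.png",b[:600])
E
```

```text
(no output)
```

View pics/topz.png

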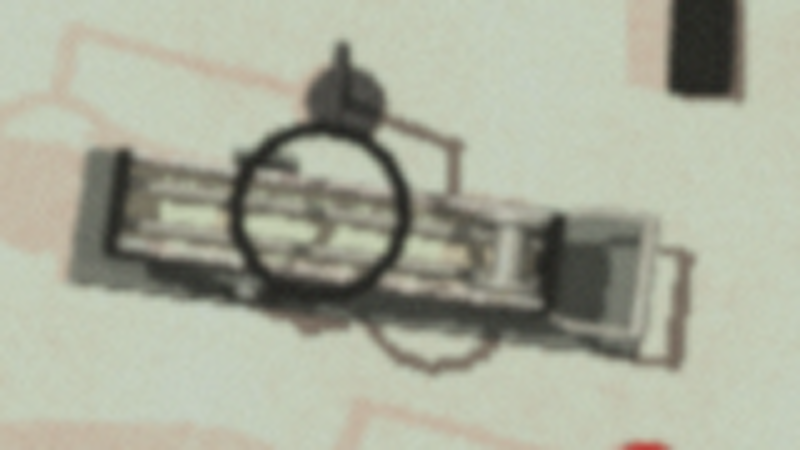

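View pics/sidez.png

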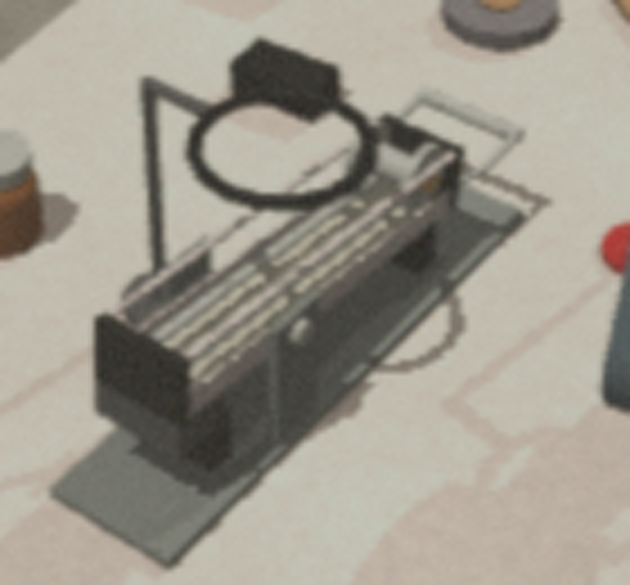

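Zoomed top: ring centre at full-frame (299.2,207.3), handle bar centre at (364.4,220.4), roller next to the near stop at about (337,216). Zoomed side: handle bar runs (359.4,181.6)–(380.6,189.6), ring centre about (327.8,193.8).

```bash
python3 - <<'E'
from h import *
np.set_printoptions(precision=4,suppress=True)
_,Kt,Rt,pt=snap("top");c,Ks,Rs,ps=snap("side")
def T(a,b):
    X=tri((pt,ray(Kt,Rt,*a)),(ps,ray(Ks,Rs,*b))); print(X,proj(Kt,Rt,pt,X)-a,proj(Ks,Rs,ps,X)-b); return X
H=T((364.4,220.4),(370,185.6)); G=T((299.2,207.3),(327.8,193.8))
print("planes H",onz(Kt,Rt,pt,364.4,220.4,.092),onz(Ks,Rs,ps,370,185.6,.092),"G",onz(Kt,Rt,pt,299.2,207.3,.215),onz(Ks,Rs,ps,327.8,193.8,.215))
# bar ends
b1=onz(Ks,Rs,ps,359.4,181.6,.092);b2=onz(Ks,Rs,ps,380.6,189.6,.092);print("bar",b1,b2,np.linalg.norm(b1-b2))
b3=onz(Kt,Rt,pt,366,208,.092);b4=onz(Kt,Rt,pt,362.4,232,.092);print("bar top",b3,b4)
# far plate ends top crop (123,150),(113,250) and near plate (556,215),(548,308)
for z,q in((.13,(123,150)),(.13,(113,250)),(.11,(556,215)),(.11,(548,308)),(.1,(510,255)),(.012,(72,281)),(.012,(637,355))):
    print(q,onz(Kt,Rt,pt,235+q[0]/5,165+q[1]/5,z))
E
```

```text
[ 0.4895 -0.2587  0.09  ] [0.1346 0.3779] [-0.42   -0.0667]
[ 0.5174 -0.0089  0.2096] [0.0641 0.1512] [-0.1893 -0.0327]
planes H [ 0.4907 -0.2579  0.092 ] [ 0.4869 -0.2567  0.092 ] G [ 0.5172 -0.0088  0.215 ] [ 0.5133 -0.0032  0.215 ]
bar [ 0.5311 -0.2586  0.092 ] [ 0.4437 -0.2549  0.092 ] 0.08747624498788041
bar top [ 0.5389 -0.2636  0.092 ] [ 0.4458 -0.2508  0.092 ]
(123, 150) [0.5719 0.1438 0.13  ]
(113, 250) [0.4956 0.1482 0.13  ]
(556, 215) [ 0.5342 -0.1858  0.11  ]
(548, 308) [ 0.4629 -0.1809  0.11  ]
(510, 255) [ 0.5038 -0.152   0.1   ]
(72, 281) [0.4841 0.1925 0.012 ]
(637, 355) [ 0.4371 -0.2601  0.012 ]
```

Request:
step_arm:
  targets:
    - [[0.0,0.0,-0.04],0]
    - [[0.44,-0.26,-0.07],22.3]
    - [[0.44,-0.26,-0.07],22.3]
    - [[0.44,-0.26,-0.07],22.3]
    - [[0.44,-0.26,-0.07],22.3]
    - [[0.44,-0.26,-0.07],22.3]
    - [[0.44,-0.26,-0.07],22.3]
    - [[0.44,-0.26,-0.07],22.3]
    - [[0.44,-0.26,-0.07],22.3]
    - [[0.44,-0.26,-0.07],22.3]
  claw: 1

```text
time: 1.08
position: [0.4078, -0.2568, 0.2933]
orientation: [[0.994, -0.106, 0.0], [-0.106, -0.994, -0.0], [0.0, 0.0, -1.0]]
wrist_force: [0.7, -1.2, -0.2]
finger_gap: 1.003
gripper_force: 0.0
```

Request:
step_arm:
  targets:
    - [[0.03,-0.03,-0.005],0]
    - [[0.074,-0.075,-0.005],0]
    - [[0.074,-0.075,-0.005],0]
    - [[0.074,-0.075,-0.005],0]
    - [[0.074,-0.075,-0.005],0]

```text
time: 1.5
position: [0.4889, -0.1909, 0.2976]
orientation: [[0.995, -0.103, -0.001], [-0.103, -0.995, 0.0], [-0.001, -0.0, -1.0]]
wrist_force: [-0.5, -0.9, -1.2]
finger_gap: 0.999
gripper_force: 0.0
```

```bash
python3 - <<'E'
from h import *
np.set_printoptions(precision=4,suppress=True)
c,K,R,p=snap("wrist","pics/w1.png"); print(K,R,p); np.savez("w1",K=K,R=R,p=p)
s=r.read_state(); print(s["position"],abs(s["qd"]).max())
E
```

```text
[[353.717    0.     316.952 ]
 [  0.     353.717  197.5007]
 [  0.       0.       1.    ]] [[-0.1024 -0.9604 -0.259 ]
 [-0.9947  0.0991  0.0261]
 [ 0.0006  0.2603 -0.9655]] [ 0.5548 -0.1974  0.4408]
[ 0.4882 -0.1917  0.2977] 0.031338687687058685
```

View pics/w1.png

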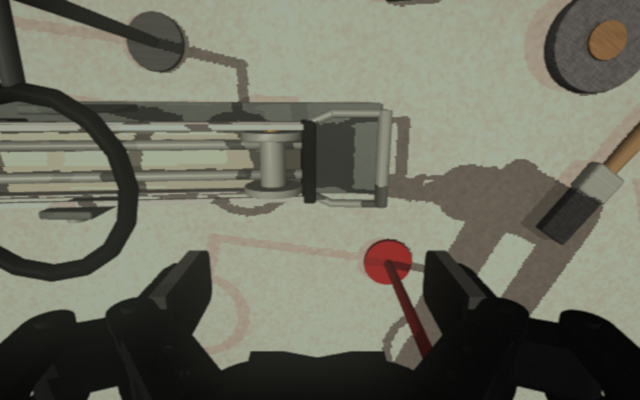

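Wrist view: handle bar centre about (382.5,158), upper arm at v≈112, lower at v≈204; roller shaft at (271,162); near stop at u≈309; ring partly out of view on the left, outer right edge at (138,190), top ≈82, bottom ≈280.

```bash
python3 - <<'E'
from h import *
from scipy.optimize import least_squares
np.set_printoptions(precision=4,suppress=True)
d=np.load("w1.npz");K,R,p=d["K"],d["R"],d["p"]
im=cv2.imread("pics/w1.png").max(2)
m=(im<50); m[:, 145:]=0; m[:86]=0; m[285:]=0; m[:110,:30]=0
n,l,st,_=cv2.connectedComponentsWithStats(m.astype(np.uint8)); k=1+np.argmax(st[1:,4]); v,u=np.nonzero(l==k); print(st[k])
for z in(.215,.21):
    P=np.array([onz(K,R,p,a,b,z)[:2] for a,b in zip(u,v)])
    f=least_squares(lambda q:np.hypot(*(P-q[:2]).T)-q[2],[.51,0,.06],loss="soft_l1",f_scale=.005); print("ring",f.x, np.std(f.fun))
H=onz(K,R,p,382.5,158,.092); print("H plane",H)
h1=onz(K,R,p,385,113,.092);h2=onz(K,R,p,380.5,204,.092);print(h1,h2)
_,Kt,Rt,pt=snap("top");_,Ks,Rs,ps=snap("side")
print("tri w-side",tri((p,ray(K,R,382.5,158)),(ps,ray(Ks,Rs,370,185.6))),"w-top",tri((p,ray(K,R,382.5,158)),(pt,ray(Kt,Rt,364.4,220.4))))
y=np.array([.107,.994]);
rl=onz(K,R,p,271,162,.110-.0192+.017)  # roller at start
print("roller",rl,"handle-roller along",(rl[:2]-H[:2])@y, "ring-handle",(f.x[:2]-H[:2])@y)
a=onz(K,R,p,378,102,.012);b=onz(K,R,p,100,103,.012);print("plate edge dir",(b-a)[:2]/np.linalg.norm(b-a))
E
```

```text
[   0   86  139  195 6129]
ring [ 0.5203 -0.0084  0.0607] 0.005687985234031387
ring [ 0.5196 -0.0042  0.0621] 0.005814147551769921
H plane [ 0.4949 -0.2568  0.092 ]
[ 0.5381 -0.2615  0.092 ] [ 0.4477 -0.2522  0.092 ]
tri w-side [ 0.4914 -0.2594  0.0876] w-top [ 0.4924 -0.2595  0.0771]
roller [ 0.5047 -0.1486  0.1078] handle-roller along 0.10858252784075163 ring-handle 0.2537407043560087
plate edge dir [0.099  0.9951]
```

Request:
step_arm:
  targets:
    - [[0.01,0.035,0.0],0]
    - [[0.011,0.066,0.0],0]
    - [[0.011,0.066,0.02],0]
    - [[0.011,0.066,0.05],0]
    - [[0.011,0.066,0.08],0]
    - [[0.011,0.066,0.11],0]
    - [[0.011,0.066,0.13],0]
    - [[0.011,0.066,0.145],0]
    - [[0.011,0.066,0.145],0]
  claw: 0

```text
time: 2.4
position: [0.4893, -0.2585, 0.1496]
orientation: [[0.994, -0.109, -0.005], [-0.109, -0.994, 0.004], [-0.006, -0.004, -1.0]]
wrist_force: [-0.6, -0.1, -0.5]
finger_gap: 0.503
gripper_force: 0.0
```

```bash
python3 - <<'E'
from h import *
np.set_printoptions(precision=4,suppress=True)
c,K,R,p=snap("wrist","pics/w2.png"); s=r.read_state(); print(s["position"],s["orientation"],s["finger_gap"])
for X in([.493,-.258,.092],s["position"]): print(proj(K,R,p,X))
E
```

```text
[ 0.4904 -0.2591  0.1516] [[ 0.9941 -0.1085 -0.0031]
 [-0.1085 -0.9941  0.0023]
 [-0.0034 -0.0019 -1.    ]] 0.4988023541505217
[315.9437 210.8102]
[318.3513 257.7957]
```

View pics/w2.png

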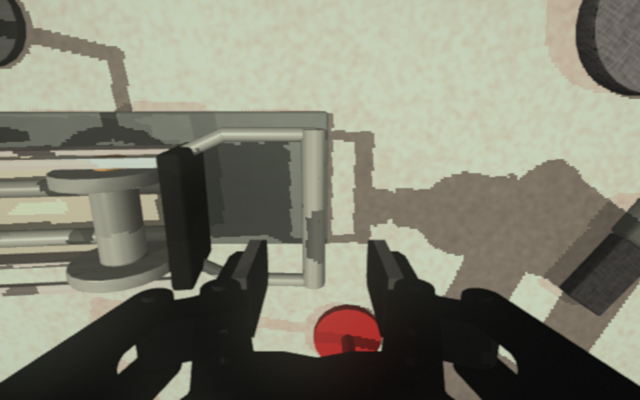

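Wrist view: bar from (314,133) to (314,283), centred between the pads (u 266–368) and matching the prediction (316,211). Descend and grip.

Request:
step_arm:
  targets:
    - [[0.001,-0.001,0.02],0]
    - [[0.001,-0.001,0.04],0]
    - [[0.001,-0.001,0.06],0]
    - [[0.001,-0.001,0.072],0]
    - [[0.001,-0.001,0.079],0]
    - [[0.001,-0.001,0.079],0]
    - [[0.001,-0.001,0.079],0]

```text
time: 3.03
position: [0.4938, -0.2587, 0.0752]
orientation: [[0.994, -0.107, 0.001], [-0.107, -0.994, -0.001], [0.001, 0.001, -1.0]]
wrist_force: [-0.2, 0.1, 0.2]
finger_gap: 0.501
gripper_force: 0.0
```

Request:
step_arm:
  targets:
    - [[0,0,0],0]
    - [[0,0,0],0]
    - [[0,0,0],0]
    - [[0,0,0],0]
    - [[0,0,0],0]
    - [[0,0,0],0]
    - [[0,0,0],0]
    - [[0,0,0],0]
  claw: -1

```text
time: 3.7
position: [0.4943, -0.2566, 0.0755]
orientation: [[0.994, -0.106, 0.002], [-0.106, -0.994, 0.001], [0.002, -0.001, -1.0]]
wrist_force: [1.1, 5.7, 5.9]
finger_gap: 0.14
gripper_force: 58.4
```

Request:
step_arm:
  targets:
    - [[0,0,-0.003],0]
    - [[0,0,-0.007],0]
    - [[0,0,-0.011],0]
    - [[0,0,-0.015],0]
    - [[0,0,-0.018],0]
    - [[0,0,-0.02],0]
    - [[0,0,-0.02],0]
    - [[0,0,-0.02],0]
    - [[0,0,-0.02],0]

```text
time: 4.45
position: [0.4942, -0.2573, 0.0943]
orientation: [[0.994, -0.106, 0.001], [-0.106, -0.994, 0.0], [0.001, -0.001, -1.0]]
wrist_force: [4.3, 4.0, -4.2]
finger_gap: 0.141
gripper_force: 58.4
```

```bash
cat > tr.py <<'E'
from h import *
yv=np.array([.107,.994]);yv/=np.linalg.norm(yv);xv=np.array([yv[1],-yv[0]])
Hn=np.array([.493,-.258])+.2997*yv
S=np.arange(-.22,.101,.001);X=np.arange(-.045,.046,.001)
def strip(n,phi):
    c,K,R,p=snap(n)
    s,x=np.meshgrid(S,X); h=.017
    yy=s*np.cos(phi)+h*np.sin(phi); z=.110-s*np.sin(phi)+h*np.cos(phi)
    P=np.stack([Hn[0]+yv[0]*yy+xv[0]*x,Hn[1]+yv[1]*yy+xv[1]*x,z],-1).reshape(-1,3)
    q=(K@(R.T@(P-p).T)); q=(q[:2]/q[2]).T.reshape(len(X),len(S),2).astype(np.float32)
    return cv2.remap(c,q[...,0],q[...,1],cv2.INTER_CUBIC)
E
python3 - <<'E'
from tr import *
s=r.read_state();print(s["time"],s["position"],s["wrist_force"],s["finger_gap"])
phi=(s["position"][2]-.0755-.03)/.3; print(phi)
a=strip("top",phi);b=strip("side",phi)
np.savez("ref",a=a,b=b)
o=np.vstack([a,b])[:,:,::-1].copy(); o=cv2.resize(o,None,fx=2.4,fy=2.4); cv2.imwrite("pics/strip.png",o)
E
```

```text
4.45 [ 0.49415648 -0.25726434  0.09433878] [ 4.32386713  3.96386087 -4.22221365] 0.14066490295447653
-0.03720408258453485
```

View pics/strip.png

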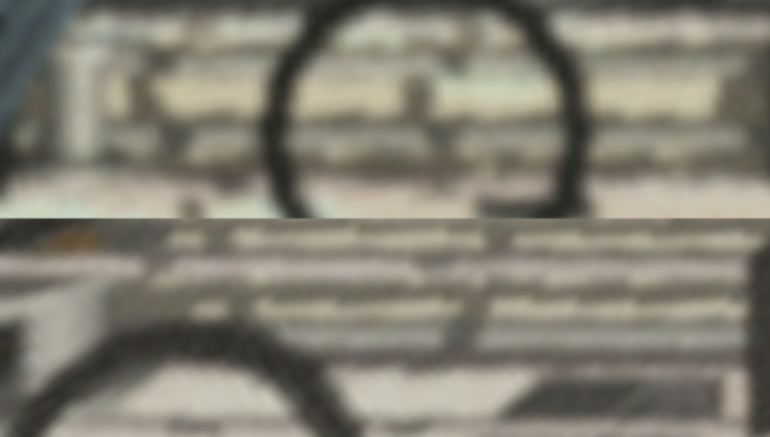

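Strip picture: roller shaft at 82/770 px (s≈−0.186), ring centre at about 428 px (s≈−0.042) in the top strip; so the roller target reads about −0.043 in strip coordinates. Start rolling gently.

Request:
step_arm:
  targets:
    - [[0,0,-0.004],0]
    - [[0,0,-0.008],0]
    - [[0,0,-0.012],0]
    - [[0,0,-0.015],0]
    - [[0,0,-0.017],0]
    - [[0,0,-0.017],0]
    - [[0,0,-0.017],0]
    - [[0,0,-0.017],0]

```text
time: 5.22
position: [0.4941, -0.2568, 0.1112]
orientation: [[0.994, -0.106, 0.001], [-0.106, -0.994, 0.001], [0.001, -0.001, -1.0]]
wrist_force: [3.8, 4.9, -3.8]
finger_gap: 0.137
gripper_force: 58.5
```

```bash
cat >> tr.py <<'E'
ref=np.load("ref.npz")
def track():
    s=r.read_state(); phi=(s["position"][2]-.1055)/.3
    o=[]
    for n,k in(("top","a"),("side","b")):
        im=strip(n,phi); d=np.abs(im.astype(float)-ref[k]).sum(2)[16:75].mean(0)
        g=np.convolve(d,np.ones(56)/56,"same"); g[:30]=0;i=g[:292].argmax()
        j=slice(max(0,i-12),i+13); sh=im.astype(float).sum(2)[32:58].mean(0)
        o+=[round(S[i],3),round(g[i],1)]
        np.savez(f"last_{n}",im=im,d=d)
    print("t",round(s["time"],2),"z",round(s["position"][2],4),"phi",round(phi,4),"top",o[:2],"side",o[2:],"F",s["wrist_force"].round(1))
E
python3 - <<'E'
from tr import *
track()
a=np.load("last_top.npz");b=np.load("last_side.npz")
print(a["d"][::8].round(),b["d"][::8].round())
E
```

```text
t 5.22 z 0.1112 phi 0.0191 top [np.float64(-0.186), np.float64(71.6)] side [np.float64(-0.19), np.float64(67.8)] F [ 3.8  4.9 -3.8]
[  8.  62.  59.  49. 165.  42.  69.  48.  42.  25.  36.  23.  27.  35.
  30.  46.  39.  27.  15.  20.  18.  22.  17.  15.  13.  22.  11.  10.
  12.  22.  17.  27.  12.  28.  32.  32.  32.  30.  14.  25.  30.] [ 64.  75. 124.  62.  33.  62.  75.  40.  60.  67.  46.  63.  35.  50.
  72.  88.  52.  51.  44.  12.  26.  28.  27.  24.  17.  18.  19.  28.
  26.  24.  16.  19.  21.  24.  33.  23.  22.  42.  26.  45.   7.]
```

Request:
step_arm:
  targets:
    - [[0,0,0],0]
    - [[0,0,0],0]
    - [[0,0,0],0]
    - [[0,0,0],0]
    - [[0,0,0],0]
    - [[0,0,0],0]

```text
time: 5.82
position: [0.4941, -0.2567, 0.1113]
orientation: [[0.994, -0.106, 0.001], [-0.106, -0.994, 0.001], [0.001, -0.001, -1.0]]
wrist_force: [4.4, 4.1, -2.2]
finger_gap: 0.142
gripper_force: 58.5
```

```bash
cat > tk.py <<'E'
from tr import *
tpl=ref["a"][22:70,20:50]
def tk():
    s=r.read_state(); phi=(s["position"][2]-.1055)/.3
    im=strip("top",phi); m=cv2.matchTemplate(im[18:74],tpl,cv2.TM_CCOEFF_NORMED).max(0); m=m[:]
    i=m.argmax(); 
    im2=strip("side",phi); d=np.abs(im2.astype(float)-ref["b"]).sum(2)[16:75].mean(0); g=np.convolve(d,np.ones(56)/56,"same"); g[:75]=0; k=g[:292].argmax()
    print("t %.2f z %.4f phi %.4f top %.3f (%.2f) side %.3f (%.0f)"%(s["time"],s["position"][2],phi,S[0]+(i+14)*.001,m[i],S[k],g[k]))
    return im,im2
E
python3 - <<'E'
from tk import *
a,b=tk(); cv2.imwrite("pics/strip2.png",cv2.resize(np.vstack([a,b])[:,:,::-1],None,fx=2.4,fy=2.4))
E
```

```text
t 5.82 z 0.1113 phi 0.0192 top -0.125 (0.81) side -0.125 (97)
```

View pics/strip2.png

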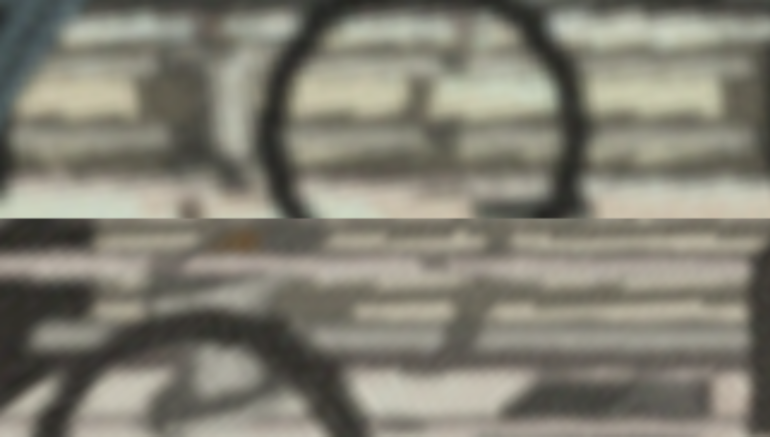

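Shaft is at 237/770 px (s≈−0.122), already faster than planned, so brake now.

Request:
step_arm:
  targets:
    - [[0,0,0.01],0]
    - [[0,0,0.02],0]
    - [[0,0,0.028],0]
    - [[0,0,0.028],0]
    - [[0,0,0.028],0]

```text
time: 6.33
position: [0.4941, -0.2568, 0.0826]
orientation: [[0.994, -0.106, 0.001], [-0.106, -0.994, 0.002], [0.001, -0.002, -1.0]]
wrist_force: [4.0, 5.4, -0.0]
finger_gap: 0.138
gripper_force: 59.0
```

```bash
python3 -c "
from tk import *
tk();tk()"
```

```text
t 6.33 z 0.0826 phi -0.0762 top -0.083 (0.93) side -0.098 (96)
t 6.43 z 0.0830 phi -0.0751 top 0.034 (0.81) side -0.131 (97)
```

Request:
step_arm:
  targets:
    - [[0,0,-0.009],0]
    - [[0,0,-0.018],0]
    - [[0,0,-0.018],0]

```text
time: 6.78
position: [0.4941, -0.257, 0.102]
orientation: [[0.994, -0.106, 0.001], [-0.106, -0.994, 0.001], [0.001, -0.001, -1.0]]
wrist_force: [3.9, 5.0, -2.3]
finger_gap: 0.138
gripper_force: 58.8
```

```bash
python3 -c "
from tk import *
a,b=tk();c,d=tk()
cv2.imwrite('pics/strip3.png',cv2.resize(np.vstack([a,c])[:,:,::-1],None,fx=2.4,fy=2.4))"
```

```text
t 6.78 z 0.1020 phi -0.0115 top -0.184 (0.96) side -0.120 (35)
t 6.88 z 0.1012 phi -0.0145 top -0.183 (0.96) side -0.120 (33)
```

View pics/strip3.png

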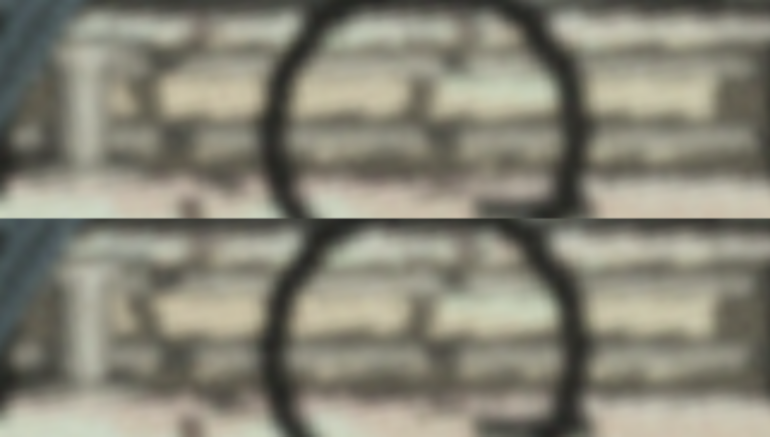

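Both strips show the roller back at its start (82/770 px): the −0.083 reading was a false match on the ring. Switch to differencing against a fixed reference.

```bash
cat > d.py <<'E'
from tr import *
import os,sys
names=("top","side")
if not os.path.exists("ref2.npz"): np.savez("ref2",**{n:strip(n,0.) for n in names})
R2=np.load("ref2.npz")
def dk(n):
    s=r.read_state(); im=strip(n,0.).astype(float)
    d=np.abs(im-R2[n]).sum(2)[20:71].mean(0); d0=d.copy(); d[:60]=0
    g=np.convolve(d,np.ones(56)/56,"same"); k=g[:300].argmax()
    w=slice(max(60,k-40),k+41); e=np.clip(d[w]-12,0,None); 
    # shaft: brightest narrow band change in top
    q=(im-R2[n]).sum(2)[32:59].mean(0); q[:55]=0; q=np.convolve(q,np.ones(10)/10,"same");j=q.argmax()
    print("%s t %.2f z %.4f win %.3f (%.0f) cen %.3f shaft %.3f (%.0f) start-diff %.0f"%(n,s["time"],s["position"][2],S[k],g[k],(e*S[w]).sum()/max(e.sum(),1),S[j],q[j],d0[15:55].mean()))
if __name__=="__main__":
    for n in sys.argv[1:]: dk(n)
E
python3 d.py top side
```

```text
top t 7.08 z 0.1008 win -0.079 (6) cen -0.098 shaft -0.018 (4) start-diff 10
side t 7.13 z 0.1008 win -0.132 (6) cen 0.000 shaft -0.139 (4) start-diff 10
```

Request:
step_arm:
  targets:
    - [[0,0,-0.001],0]
    - [[0,0,-0.002],0]
    - [[0,0,-0.002],0]
    - [[0,0,-0.002],0]
    - [[0,0,-0.002],0]
    - [[0,0,-0.002],0]

```text
time: 7.68
position: [0.4941, -0.2571, 0.1027]
orientation: [[0.994, -0.106, 0.001], [-0.106, -0.994, 0.001], [0.001, -0.001, -1.0]]
wrist_force: [4.6, 4.5, -2.2]
finger_gap: 0.144
gripper_force: 59.3
```

```bash
python3 d.py top side
```

```text
top t 7.68 z 0.1027 win -0.132 (9) cen -0.145 shaft -0.131 (18) start-diff 42
side t 7.73 z 0.1027 win -0.131 (22) cen -0.129 shaft -0.007 (8) start-diff 37
```

Request:
step_arm:
  targets:
    - [[0,0,0],0]
    - [[0,0,0],0]
    - [[0,0,0],0]
    - [[0,0,0],0]

```text
time: 8.12
position: [0.4941, -0.2571, 0.1027]
orientation: [[0.994, -0.106, 0.001], [-0.106, -0.994, 0.001], [0.001, -0.001, -1.0]]
wrist_force: [4.2, 4.2, -2.4]
finger_gap: 0.143
gripper_force: 59.3
```

```bash
python3 d.py top side
```

```text
top t 8.12 z 0.1027 win -0.132 (9) cen -0.148 shaft -0.131 (16) start-diff 42
side t 8.17 z 0.1027 win -0.130 (22) cen -0.129 shaft 0.093 (7) start-diff 37
```

```bash
rm ref2.npz; python3 d.py top
```

```text
top t 8.32 z 0.1027 win 0.020 (5) cen 0.000 shaft -0.137 (3) start-diff 4
```

Request:
step_arm:
  targets:
    - [[0,0,-0.001],0]
    - [[0,0,-0.002],0]
    - [[0,0,-0.003],0]
    - [[0,0,-0.003],0]
    - [[0,0,-0.003],0]
    - [[0,0,-0.003],0]
    - [[0,0,-0.003],0]

```text
time: 8.95
position: [0.4941, -0.257, 0.1056]
orientation: [[0.994, -0.106, 0.001], [-0.106, -0.994, 0.001], [0.001, -0.001, -1.0]]
wrist_force: [3.8, 5.0, -2.1]
finger_gap: 0.137
gripper_force: 59.2
```

```bash
python3 d.py top side
```

```text
top t 8.95 z 0.1056 win -0.114 (12) cen -0.112 shaft 0.079 (32) start-diff 8
side t 9.00 z 0.1056 win -0.090 (22) cen -0.093 shaft 0.091 (28) start-diff 13
```

Request:
step_arm:
  targets:
    - [[0,0,-0.001],0]
    - [[0,0,-0.002],0]
    - [[0,0,-0.003],0]
    - [[0,0,-0.003],0]
    - [[0,0,-0.003],0]
    - [[0,0,-0.003],0]
    - [[0,0,-0.003],0]

```text
time: 9.63
position: [0.4941, -0.2568, 0.1086]
orientation: [[0.994, -0.106, 0.001], [-0.106, -0.994, 0.001], [0.001, -0.002, -1.0]]
wrist_force: [4.4, 5.3, -3.2]
finger_gap: 0.14
gripper_force: 59.2
```

```bash
python3 d.py top side
```

```text
top t 9.63 z 0.1086 win -0.132 (17) cen -0.134 shaft 0.079 (51) start-diff 51
side t 9.68 z 0.1086 win -0.132 (32) cen -0.130 shaft 0.091 (70) start-diff 27
```

Request:
step_arm:
  targets:
    - [[0,0,0],0]
    - [[0,0,0],0]
    - [[0,0,0],0]

```text
time: 9.98
position: [0.4941, -0.2569, 0.1086]
orientation: [[0.994, -0.106, 0.001], [-0.106, -0.994, 0.001], [0.001, -0.002, -1.0]]
wrist_force: [4.9, 6.5, -2.0]
finger_gap: 0.141
gripper_force: 59.2
```

```bash
python3 d.py top side
```

```text
top t 9.98 z 0.1086 win -0.132 (20) cen -0.139 shaft 0.078 (50) start-diff 120
side t 10.03 z 0.1086 win -0.132 (42) cen -0.136 shaft 0.091 (69) start-diff 92
```

```bash
sed -i 's/q\[:55\]=0;/q[:48]=0;q[288:]=0;/; s/d\[:60\]=0/d[:58]=0;d[295:]=0/' d.py; python3 d.py top
```

```text
top t 10.08 z 0.1086 win -0.134 (28) cen -0.146 shaft -0.163 (137) start-diff 126
```

Request:
step_arm:
  targets:
    - [[0,0,0],0]
    - [[0,0,0],0]
    - [[0,0,0],0]
    - [[0,0,0],0]

```text
time: 10.47
position: [0.4941, -0.2569, 0.1086]
orientation: [[0.994, -0.106, 0.001], [-0.106, -0.994, 0.001], [0.001, -0.002, -1.0]]
wrist_force: [5.4, 5.4, -2.8]
finger_gap: 0.141
gripper_force: 59.2
```

```bash
python3 d.py top side
```

```text
top t 10.47 z 0.1086 win -0.134 (63) cen -0.143 shaft -0.025 (15) start-diff 99
side t 10.52 z 0.1086 win -0.129 (60) cen -0.134 shaft -0.143 (44) start-diff 104
```

Request:
step_arm:
  targets:
    - [[0,0,0.001],0]
    - [[0,0,0.002],0]
    - [[0,0,0.002],0]

```text
time: 10.82
position: [0.4941, -0.2569, 0.1066]
orientation: [[0.994, -0.106, 0.001], [-0.106, -0.994, 0.001], [0.001, -0.001, -1.0]]
wrist_force: [4.4, 4.7, -2.3]
finger_gap: 0.138
gripper_force: 59.3
```

```bash
cat >> d.py <<'E'
    for n in sys.argv[1:]:
        im=strip(n,0.).astype(float); d=np.abs(im-R2[n]).sum(2)[20:71].mean(0); print(n,[int(v) for v in d.reshape(-1)[1:321].reshape(40,8).mean(1)])
E
python3 d.py top side
```

```text
top t 10.82 z 0.1066 win -0.134 (80) cen -0.136 shaft -0.121 (19) start-diff 86
side t 10.87 z 0.1066 win -0.126 (75) cen -0.127 shaft -0.125 (79) start-diff 137
top [29, 126, 154, 79, 83, 52, 24, 16, 24, 83, 151, 154, 68, 57, 12, 10, 16, 11, 10, 8, 8, 8, 5, 4, 7, 9, 4, 4, 5, 5, 5, 5, 8, 6, 7, 10, 16, 27, 8, 9]
side [97, 149, 201, 168, 102, 79, 95, 67, 59, 80, 70, 69, 82, 73, 60, 40, 35, 51, 36, 15, 13, 12, 15, 13, 8, 4, 7, 7, 6, 5, 7, 6, 6, 9, 8, 10, 11, 20, 36, 15]
```

```bash
cat > e.py <<'E'
from tr import *
import sys
R2=np.load("ref2.npz")
def ek(n,lo):
    s=r.read_state(); im=strip(n,0.).astype(float)
    d=np.abs(im-R2[n]).sum(2)[20:71].mean(0); d=np.convolve(d,np.ones(5)/5,"same"); d[S<lo]=0; d[S>.115]=0
    w=np.convolve(d,np.ones(60),"same"); k=w.argmax(); sl=slice(max(0,k-32),k+33); c=np.cumsum(d[sl]); 
    i=np.nonzero(d[sl]>40)[0]; ss=S[sl]
    print("%s t %.2f z %.4f mid %.3f med %.3f edges %.3f %.3f"%(n,s["time"],s["position"][2],(ss[i[0]]+ss[i[-1]])/2 if len(i) else 9,ss[np.searchsorted(c,c[-1]/2)],ss[i[0]] if len(i) else 9,ss[i[-1]] if len(i) else 9))
if __name__=="__main__":
    lo=float(sys.argv[1])
    for n in sys.argv[2:]: ek(n,lo)
E
python3 e.py -.165 top top
```

```text
top t 11.02 z 0.1067 mid -0.126 med -0.127 edges -0.141 -0.111
top t 11.07 z 0.1067 mid -0.124 med -0.123 edges -0.138 -0.110
```

Request:
step_arm:
  targets:
    - [[0,0,0],0]
    - [[0,0,0],0]
    - [[0,0,0],0]

```text
time: 11.37
position: [0.4941, -0.257, 0.1067]
orientation: [[0.994, -0.106, 0.001], [-0.106, -0.994, 0.001], [0.001, -0.001, -1.0]]
wrist_force: [3.6, 5.2, -1.6]
finger_gap: 0.142
gripper_force: 59.3
```

```bash
python3 e.py -.165 top side top
```

```text
top t 11.37 z 0.1067 mid -0.098 med -0.102 edges -0.119 -0.078
side t 11.42 z 0.1068 mid -0.089 med -0.089 edges -0.121 -0.057
top t 11.47 z 0.1068 mid -0.093 med -0.093 edges -0.114 -0.072
```

Request:
step_arm:
  targets:
    - [[0,0,0.006],0]
    - [[0,0,0.009],0]
    - [[0,0,0.009],0]
    - [[0,0,0.009],0]

```text
time: 11.85
position: [0.4941, -0.2571, 0.0978]
orientation: [[0.994, -0.106, 0.001], [-0.106, -0.994, 0.001], [0.001, -0.001, -1.0]]
wrist_force: [3.7, 4.6, -0.3]
finger_gap: 0.141
gripper_force: 59.5
```

```bash
python3 e.py -.14 top top
```

```text
top t 11.85 z 0.0978 mid -0.081 med -0.086 edges -0.101 -0.062
top t 11.90 z 0.0978 mid -0.082 med -0.086 edges -0.101 -0.063
```

Request:
step_arm:
  targets:
    - [[0,0,-0.006],0]
    - [[0,0,-0.009],0]
    - [[0,0,-0.009],0]

```text
time: 12.2
position: [0.4941, -0.2569, 0.1073]
orientation: [[0.994, -0.106, 0.001], [-0.106, -0.994, 0.001], [0.001, -0.001, -1.0]]
wrist_force: [3.3, 5.5, -1.3]
finger_gap: 0.135
gripper_force: 59.3
```

```bash
python3 e.py -.15 top side top
```

```text
top t 12.20 z 0.1073 mid -0.100 med -0.109 edges -0.123 -0.078
side t 12.25 z 0.1071 mid -0.095 med -0.098 edges -0.127 -0.063
top t 12.30 z 0.1070 mid -0.105 med -0.114 edges -0.128 -0.083
```

Request:
step_arm:
  targets:
    - [[0,0,-0.004],0]
    - [[0,0,-0.004],0]
    - [[0,0,-0.004],0]
    - [[0,0,-0.004],0]
    - [[0,0,-0.004],0]
    - [[0,0,-0.004],0]
    - [[0,0,-0.004],0]

```text
time: 12.93
position: [0.4941, -0.2568, 0.1107]
orientation: [[0.994, -0.106, 0.001], [-0.106, -0.994, 0.001], [0.001, -0.002, -1.0]]
wrist_force: [4.9, 6.2, -2.2]
finger_gap: 0.14
gripper_force: 59.3
```

```bash
cat > f.py <<'E'
from tr import *
import sys
R2=np.load("ref2.npz")
bad=(S<-.165)|((S>-.113)&(S<-.097))|((S>.011)&(S<.026))|(S>.09)
def fk():
    s=r.read_state(); im=strip("top",0.).astype(float)
    d=np.abs(im-R2["top"]).sum(2)[20:71].mean(0); d=np.minimum(np.convolve(d,np.ones(3)/3,"same"),70)
    C=np.arange(-.17,.08,.0005); sc=[]
    for c in C:
        a=np.abs(S-c); i=(a<.0225)&~bad; o=(a>=.0225)&(a<.04)&~bad
        sc.append((d[i].sum()-35*i.sum())-(d[o].sum()-35*o.sum()))
    sc=np.array(sc); k=sc>sc.max()-30
    e=d>40
    print("t %.2f z %.4f x %.4f (%.0f..%.0f mm, score %.0f)"%(s["time"],s["position"][2],C[k].mean(),C[k].min()*1e3,C[k].max()*1e3,sc.max()))
if __name__=="__main__":
    for _ in range(int(sys.argv[1])): fk()
E
python3 f.py 3
```

```text
t 12.93 z 0.1107 x -0.1087 (-110..-107 mm, score 1056)
t 12.98 z 0.1107 x -0.1067 (-108..-105 mm, score 1095)
t 13.03 z 0.1107 x -0.1037 (-105..-102 mm, score 988)
```

Request:
step_arm:
  targets:
    - [[0,0,0.005],0]
    - [[0,0,0.005],0]
    - [[0,0,0.005],0]

```text
time: 13.33
position: [0.4941, -0.257, 0.1056]
orientation: [[0.994, -0.106, 0.001], [-0.106, -0.994, 0.001], [0.001, -0.001, -1.0]]
wrist_force: [4.3, 5.5, -2.1]
finger_gap: 0.142
gripper_force: 59.4
```

```bash
python3 f.py 2
```

```text
t 13.33 z 0.1056 x -0.0867 (-89..-84 mm, score 1590)
t 13.38 z 0.1057 x -0.0850 (-87..-83 mm, score 1603)
```

Request:
step_arm:
  targets:
    - [[0,0,0],0]
    - [[0,0,0.001],0]
    - [[0,0,0.001],0]
    - [[0,0,0.001],0]

```text
time: 13.77
position: [0.4941, -0.257, 0.1048]
orientation: [[0.994, -0.106, 0.001], [-0.106, -0.994, 0.001], [0.001, -0.001, -1.0]]
wrist_force: [4.5, 5.4, -1.7]
finger_gap: 0.14
gripper_force: 59.4
```

```bash
python3 f.py 2
```

```text
t 13.77 z 0.1048 x -0.0709 (-72..-69 mm, score 1671)
t 13.82 z 0.1048 x -0.0705 (-71..-69 mm, score 1688)
```

Request:
step_arm:
  targets:
    - [[0,0,-0.001],0]
    - [[0,0,-0.001],0]
    - [[0,0,-0.001],0]
    - [[0,0,-0.001],0]

```text
time: 14.2
position: [0.4941, -0.257, 0.1059]
orientation: [[0.994, -0.106, 0.001], [-0.106, -0.994, 0.001], [0.001, -0.001, -1.0]]
wrist_force: [4.5, 5.4, -0.9]
finger_gap: 0.142
gripper_force: 59.4
```

```bash
python3 f.py 2
```

```text
t 14.20 z 0.1059 x -0.0666 (-67..-65 mm, score 1823)
t 14.25 z 0.1059 x -0.0666 (-67..-65 mm, score 1825)
```

Request:
step_arm:
  targets:
    - [[0,0,-0.0015],0]
    - [[0,0,-0.0015],0]
    - [[0,0,-0.0015],0]
    - [[0,0,-0.0015],0]
    - [[0,0,-0.0015],0]

```text
time: 14.72
position: [0.4941, -0.2569, 0.1074]
orientation: [[0.994, -0.106, 0.001], [-0.106, -0.994, 0.001], [0.001, -0.001, -1.0]]
wrist_force: [4.3, 5.6, -2.0]
finger_gap: 0.144
gripper_force: 59.4
```

```bash
python3 f.py 2
```

```text
t 14.72 z 0.1074 x -0.0662 (-67..-65 mm, score 1826)
t 14.77 z 0.1074 x -0.0656 (-66..-64 mm, score 1843)
```

Request:
step_arm:
  targets:
    - [[0,0,0],0]
    - [[0,0,0],0]
    - [[0,0,0],0]
    - [[0,0,0],0]

```text
time: 15.15
position: [0.4941, -0.2569, 0.1074]
orientation: [[0.994, -0.106, 0.001], [-0.106, -0.994, 0.001], [0.001, -0.001, -1.0]]
wrist_force: [4.5, 5.5, -1.2]
finger_gap: 0.141
gripper_force: 59.4
```

```bash
python3 f.py 2
```

```text
t 15.15 z 0.1074 x -0.0622 (-63..-61 mm, score 1884)
t 15.20 z 0.1074 x -0.0616 (-62..-60 mm, score 1897)
```

Request:
step_arm:
  targets:
    - [[0,0,0],0]
    - [[0,0,0],0]
    - [[0,0,0],0]
    - [[0,0,0.001],0]
    - [[0,0,0.001],0]

```text
time: 15.67
position: [0.4941, -0.257, 0.1063]
orientation: [[0.994, -0.106, 0.001], [-0.106, -0.994, 0.001], [0.001, -0.001, -1.0]]
wrist_force: [3.8, 4.3, -0.8]
finger_gap: 0.134
gripper_force: 59.4
```

```bash
python3 f.py 2
```

```text
t 15.67 z 0.1063 x -0.0527 (-54..-51 mm, score 1665)
t 15.72 z 0.1063 x -0.0527 (-54..-51 mm, score 1652)
```

Request:
step_arm:
  targets:
    - [[0,0,0.0005],0]
    - [[0,0,0.0005],0]
    - [[0,0,0.0005],0]
    - [[0,0,0.0005],0]

```text
time: 16.1
position: [0.4941, -0.257, 0.1059]
orientation: [[0.994, -0.106, 0.001], [-0.106, -0.994, 0.001], [0.001, -0.001, -1.0]]
wrist_force: [4.3, 4.6, -0.7]
finger_gap: 0.138
gripper_force: 59.4
```

```bash
python3 f.py 2
```

```text
t 16.10 z 0.1059 x -0.0487 (-50..-47 mm, score 1734)
t 16.15 z 0.1059 x -0.0485 (-49..-47 mm, score 1747)
```

Request:
step_arm:
  targets:
    - [[0,0,0.0],0]
    - [[0,0,0.0],0]
    - [[0,0,0.0],0]
    - [[0,0,0.0],0]

```text
time: 16.53
position: [0.4941, -0.257, 0.1059]
orientation: [[0.994, -0.106, 0.001], [-0.106, -0.994, 0.001], [0.001, -0.001, -1.0]]
wrist_force: [4.4, 6.0, -0.5]
finger_gap: 0.142
gripper_force: 59.4
```

```bash
python3 f.py 2; python3 - <<'E'
from h import *
t,*_=snap("top");s,*_=snap("side")
a=cv2.resize(t[175:245,245:345],None,fx=4,fy=4,interpolation=cv2.INTER_CUBIC);b=cv2.resize(s[170:260,285:385],None,fx=4,fy=4,interpolation=cv2.INTER_CUBIC)
c=np.zeros((360,800,3),np.uint8);c[:280,:400]=a;c[:,400:]=b;cv2.imwrite("pics/ring.png",c[:,:,::-1])
E
```

```text
t 16.53 z 0.1059 x -0.0485 (-49..-47 mm, score 1753)
t 16.58 z 0.1059 x -0.0482 (-49..-47 mm, score 1732)
```

View pics/ring.png

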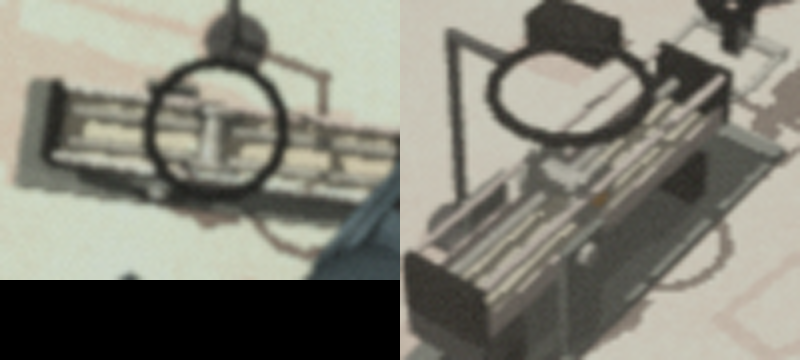

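Roller shaft at (212,138) sits inside the ring, centred (217,130), i.e. about 5 mm off. Side view agrees that it is under the ring. Hold still.

Request:
step_arm:
  targets:
    - [[0,0,0.0],0]
    - [[0,0,0.0],0]
    - [[0,0,0.0],0]
    - [[0,0,0.0],0]
    - [[0,0,0.0],0]
    - [[0,0,0.0],0]
    - [[0,0,0.0],0]
    - [[0,0,0.0],0]

```text
time: 17.4
position: [0.4941, -0.257, 0.1059]
orientation: [[0.994, -0.106, 0.001], [-0.106, -0.994, 0.001], [0.001, -0.001, -1.0]]
wrist_force: [4.5, 5.4, -1.4]
finger_gap: 0.138
gripper_force: 59.4
```

```bash
python3 f.py 2
```

```text
t 17.40 z 0.1059 x -0.0487 (-50..-47 mm, score 1757)
t 17.45 z 0.1059 x -0.0485 (-49..-47 mm, score 1736)
```

Fully still. Continue holding.

Request:
step_arm:
  targets:
    - [[0,0,0.0],0]
    - [[0,0,0.0],0]
    - [[0,0,0.0],0]
    - [[0,0,0.0],0]
    - [[0,0,0.0],0]
    - [[0,0,0.0],0]
    - [[0,0,0.0],0]
    - [[0,0,0.0],0]
    - [[0,0,0.0],0]
    - [[0,0,0.0],0]

```text
time: 18.33
position: [0.4941, -0.257, 0.1059]
orientation: [[0.994, -0.106, 0.001], [-0.106, -0.994, 0.001], [0.001, -0.001, -1.0]]
wrist_force: [4.4, 5.6, -1.3]
finger_gap: 0.139
gripper_force: 59.4
```

Request:
step_arm:
  targets:
    - [[0,0,0.0],0]
    - [[0,0,0.0],0]
    - [[0,0,0.0],0]
    - [[0,0,0.0],0]
    - [[0,0,0.0],0]
    - [[0,0,0.0],0]
    - [[0,0,0.0],0]
    - [[0,0,0.0],0]
    - [[0,0,0.0],0]
    - [[0,0,0.0],0]

```text
time: 19.17
position: [0.4941, -0.2569, 0.1059]
orientation: [[0.994, -0.106, 0.001], [-0.106, -0.994, 0.001], [0.001, -0.001, -1.0]]
wrist_force: [4.0, 4.7, -0.8]
finger_gap: 0.139
gripper_force: 59.4
```

Request:
step_arm:
  targets:
    - [[0,0,0.0],0]
    - [[0,0,0.0],0]
    - [[0,0,0.0],0]
    - [[0,0,0.0],0]
    - [[0,0,0.0],0]
    - [[0,0,0.0],0]
    - [[0,0,0.0],0]
    - [[0,0,0.0],0]
    - [[0,0,0.0],0]
    - [[0,0,0.0],0]

```text
time: 20.0
position: [0.4941, -0.257, 0.1059]
orientation: [[0.994, -0.106, 0.001], [-0.106, -0.994, 0.001], [0.001, -0.001, -1.0]]
wrist_force: [3.2, 4.9, -1.3]
finger_gap: 0.139
gripper_force: 59.4
```

Request:
step_arm:
  targets:
    - [[0,0,0.0],0]
    - [[0,0,0.0],0]
    - [[0,0,0.0],0]
    - [[0,0,0.0],0]
    - [[0,0,0.0],0]
    - [[0,0,0.0],0]
    - [[0,0,0.0],0]
    - [[0,0,0.0],0]
    - [[0,0,0.0],0]
    - [[0,0,0.0],0]

```text
time: 20.83
position: [0.4941, -0.257, 0.1059]
orientation: [[0.994, -0.106, 0.001], [-0.106, -0.994, 0.001], [0.001, -0.001, -1.0]]
wrist_force: [3.5, 5.0, -0.4]
finger_gap: 0.137
gripper_force: 59.4
```

```bash
python3 f.py 2
```

```text
t 20.83 z 0.1059 x -0.0487 (-50..-47 mm, score 1724)
t 20.88 z 0.1059 x -0.0485 (-49..-47 mm, score 1730)
```

Held still for over 4.7 s. Now roll on gently.

Request:
step_arm:
  targets:
    - [[0,0,-0.001],0]
    - [[0,0,-0.002],0]
    - [[0,0,-0.002],0]
    - [[0,0,-0.002],0]
    - [[0,0,-0.002],0]
    - [[0,0,-0.002],0]
    - [[0,0,-0.002],0]
    - [[0,0,-0.002],0]
    - [[0,0,-0.002],0]
    - [[0,0,-0.002],0]

```text
time: 21.77
position: [0.4941, -0.2569, 0.1079]
orientation: [[0.994, -0.106, 0.001], [-0.106, -0.994, 0.001], [0.001, -0.001, -1.0]]
wrist_force: [3.6, 5.4, -1.8]
finger_gap: 0.139
gripper_force: 59.4
```

```bash
python3 f.py 2
```

```text
t 21.77 z 0.1079 x -0.0392 (-41..-37 mm, score 1729)
t 21.82 z 0.1079 x -0.0377 (-39..-36 mm, score 1871)
```

Request:
step_arm:
  targets:
    - [[0,0,0.0],0]
    - [[0,0,0.0],0]
    - [[0,0,0.0],0]
    - [[0,0,0.0],0]
    - [[0,0,0.0],0]
    - [[0,0,0.0],0]
    - [[0,0,0.0],0]
    - [[0,0,0.0],0]

```text
time: 22.53
position: [0.4941, -0.2569, 0.1079]
orientation: [[0.994, -0.106, 0.001], [-0.106, -0.994, 0.001], [0.001, -0.001, -1.0]]
wrist_force: [3.2, 6.5, -0.7]
finger_gap: 0.145
gripper_force: 59.4
```

```bash
python3 f.py 2
```

```text
t 22.53 z 0.1079 x -0.0179 (-19..-17 mm, score 1820)
t 22.58 z 0.1079 x -0.0132 (-15..-11 mm, score 1734)
```

Request:
step_arm:
  targets:
    - [[0,0,0.0],0]
    - [[0,0,0.0],0]
    - [[0,0,0.0],0]
    - [[0,0,0.0],0]
    - [[0,0,0.0],0]
    - [[0,0,0.0],0]
    - [[0,0,0.0],0]
    - [[0,0,0.0],0]

```text
time: 23.3
position: [0.4941, -0.2569, 0.108]
orientation: [[0.994, -0.106, 0.001], [-0.106, -0.994, 0.001], [0.001, -0.001, -1.0]]
wrist_force: [3.9, 4.7, -1.1]
finger_gap: 0.137
gripper_force: 59.5
```

```bash
python3 f.py 2
```

```text
t 23.30 z 0.1080 x 0.0223 (21..24 mm, score 1409)
t 23.35 z 0.1080 x 0.0275 (26..29 mm, score 1361)
```

Request:
step_arm:
  targets:
    - [[0,0,0.001],0]
    - [[0,0,0.001],0]
    - [[0,0,0.001],0]
    - [[0,0,0.001],0]
    - [[0,0,0.001],0]
    - [[0,0,0.001],0]
    - [[0,0,0.001],0]
    - [[0,0,0.001],0]
    - [[0,0,0.001],0]

```text
time: 24.15
position: [0.4941, -0.2569, 0.1071]
orientation: [[0.994, -0.106, 0.001], [-0.106, -0.994, 0.001], [0.001, -0.001, -1.0]]
wrist_force: [3.7, 5.2, -0.2]
finger_gap: 0.14
gripper_force: 59.6
```

```bash
sed -i 's/(S>.09)/(S>.098)/' f.py; python3 f.py 2
```

```text
t 24.15 z 0.1071 x 0.0648 (64..66 mm, score 1605)
t 24.20 z 0.1071 x 0.0648 (64..66 mm, score 1597)
```

Request:
step_arm:
  targets:
    - [[0,0,-0.001],0]
    - [[0,0,-0.002],0]
    - [[0,0,-0.003],0]
    - [[0,0,-0.003],0]
    - [[0,0,-0.003],0]
    - [[0,0,-0.004],0]
    - [[0,0,-0.005],0]
    - [[0,0,-0.006],0]
    - [[0,0,-0.007],0]
    - [[0,0,-0.008],0]

```text
time: 25.08
position: [0.4942, -0.2566, 0.115]
orientation: [[0.994, -0.106, 0.001], [-0.106, -0.994, 0.002], [0.001, -0.002, -1.0]]
wrist_force: [4.3, 7.2, -1.2]
finger_gap: 0.134
gripper_force: 59.5
```

```bash
python3 f.py 2
```

```text
t 25.08 z 0.1150 x 0.0663 (66..67 mm, score 1678)
t 25.13 z 0.1151 x 0.0665 (66..67 mm, score 1666)
```

Request:
step_arm:
  targets:
    - [[0,-0.0003,-0.002],0]
    - [[0,-0.0005,-0.004],0]
    - [[0,-0.0008,-0.006],0]
    - [[0,-0.001,-0.008],0]
    - [[0,-0.0013,-0.01],0]
    - [[0,-0.0016,-0.012],0]
    - [[0,-0.0019,-0.014],0]
    - [[0,-0.0022,-0.016],0]
    - [[0,-0.0024,-0.017],0]
    - [[0,-0.0024,-0.017],0]

```text
time: 26.02
position: [0.4943, -0.2547, 0.1322]
orientation: [[0.994, -0.106, 0.001], [-0.106, -0.994, 0.001], [0.001, -0.001, -1.0]]
wrist_force: [2.1, 4.5, 0.6]
finger_gap: 0.135
gripper_force: 60.3
```

```bash
python3 f.py 2
```

```text
t 26.02 z 0.1322 x 0.0678 (67..69 mm, score 1260)
t 26.07 z 0.1322 x 0.0678 (67..69 mm, score 1276)
```

Request:
step_arm:
  targets:
    - [[0,-0.0001,-0.001],0]
    - [[0,-0.0002,-0.002],0]
    - [[0,-0.0003,-0.0025],0]
    - [[0,-0.0003,-0.003],0]
    - [[0,-0.0003,-0.003],0]
    - [[0,-0.0003,-0.003],0]

```text
time: 26.62
position: [0.4943, -0.2544, 0.135]
orientation: [[0.994, -0.106, 0.001], [-0.106, -0.994, 0.001], [0.001, -0.001, -1.0]]
wrist_force: [3.1, 5.0, -2.2]
finger_gap: 0.143
gripper_force: 60.2
```

Request:
step_arm:
  targets:
    - [[0,0,-0.0005],0]
    - [[0,0,-0.001],0]
    - [[0,0,-0.0015],0]
    - [[0,0,-0.002],0]
    - [[0,0,-0.002],0]
    - [[0,0,-0.002],0]

```text
time: 27.12
position: [0.4942, -0.2543, 0.1356]
orientation: [[0.994, -0.106, 0.001], [-0.106, -0.994, 0.002], [0.0, -0.002, -1.0]]
wrist_force: [6.3, 3.9, -9.6]
finger_gap: 0.143
gripper_force: 59.4
```

Request:
step_arm:
  targets:
    - [[0,0,0.001],0]
    - [[0,0,0.001],0]
    - [[0,0,0.001],0]

```text
time: 27.37
position: [0.4943, -0.2543, 0.1356]
orientation: [[0.994, -0.106, 0.001], [-0.106, -0.994, 0.001], [0.001, -0.001, -1.0]]
wrist_force: [4.4, 4.8, -2.1]
finger_gap: 0.142
gripper_force: 60.1
```

Request:
step_arm:
  targets:
    - [[0,0,0],0]
    - [[0,0,0],0]
    - [[0,0,0],0]
    - [[0,0,0],0]
    - [[0,0,0],0]
    - [[0,0,0],0]
    - [[0,0,0],0]
  claw: 0

```text
time: 27.95
position: [0.4937, -0.2553, 0.1361]
orientation: [[0.994, -0.106, 0.0], [-0.106, -0.994, -0.0], [0.0, 0.0, -1.0]]
wrist_force: [-0.2, -0.8, -0.5]
finger_gap: 0.495
gripper_force: 0.0
```

```bash
python3 f.py 2; python3 - <<'E'
from h import *
c,K,R,p=snap("wrist"); s=r.read_state(); print(s["position"],s["finger_gap"],s["wrist_force"])
E
```

```text
t 27.95 z 0.1361 x 0.0674 (66..69 mm, score 1276)
t 28.00 z 0.1361 x 0.0673 (66..69 mm, score 1274)
[ 0.49369227 -0.25518889  0.13607018] 0.5011817275416975 [ 0.18829741 -0.9310122   0.49425924]
```

Released; chute and roller stay put. Retreat straight up.

Request:
step_arm:
  targets:
    - [[0,0,-0.008],0]
    - [[0,0,-0.02],0]
    - [[0,0,-0.04],0]
    - [[0,0,-0.06],0]
    - [[0,0,-0.08],0]
    - [[0,0,-0.1],0]
    - [[0,0,-0.12],0]
    - [[0,0,-0.12],0]
    - [[0,0,-0.12],0]

```text
time: 28.85
position: [0.4943, -0.2555, 0.2576]
orientation: [[0.994, -0.106, 0.003], [-0.106, -0.994, -0.002], [0.003, 0.002, -1.0]]
wrist_force: [0.9, 0.9, -0.8]
finger_gap: 0.498
gripper_force: 0.0
```

```bash
python3 f.py 2; python3 - <<'E'
from h import *
c,K,R,p=snap("wrist"); s=r.read_state(); print(s["position"],s["wrist_force"].round(1))
# bar: check its predicted place when far end is down (z .152, y -.2973 from hinge)
hn=np.array([.493,-.258])+.2997*np.array([.1070,.9943]); h=hn-.2973*np.array([.1070,.9943])
for nm,X in(("far-down",[*h,.152]),("handle-down",[.493,-.258,.092])):
    u,v=proj(K,R,p,X); print(nm,u.round(),v.round(),c[int(v),int(u)-24:int(u)+25:4].mean(1).astype(int), np.round(proj(K,R,p,np.array(X)+[.041,-.004,0])-proj(K,R,p,np.array(X)-[.041,-.004,0])))
cv2.imwrite("pics/end.png",c[:,:,::-1])
E
```

```text
t 28.85 z 0.2576 x 0.0681 (67..70 mm, score 1319)
t 28.90 z 0.2562 x 0.0681 (67..70 mm, score 1305)
[ 0.49313316 -0.25468527  0.2548712 ] [-0.5  0.2 -0.4]
far-down 318.0 197.0 [ 64  64  64  73 119 167 146 121  89 141 172 177 174] [  -1. -110.]
handle-down 321.0 180.0 [ 64  65  65 116 155 166 134 104  98 173 176 174 167] [ -1. -91.]
```

```bash
python3 f.py 1; python3 -c "
from rig import r
print(r.hand_in())"
```

```text
t 29.00 z 0.2549 x 0.0681 (67..70 mm, score 1310)
the job is handed in; nothing more can be done
None
```

I handed the job in at about 29 s: the roller held still inside the ring for about 4.7 s, then rolled gently to the far stop, and the chute is down on its far rest and released. On the first try it did not reach the ring and rolled back to the near stop at a speed I did not measure, so I cannot rule out a brush with the 0.4 m/s limit there.

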